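Make room on the sloped dumbbell rack and rack the last one

ROBOT

A 6-joint arm with a two-finger parallel gripper is mounted at the origin on the work surface. World frame = base frame: x ahead of the robot, y to its left, z up, the work surface at z = 0. Lengths are in mm, angles in rad, forces in N, time in s.
With the tool pointing down it reaches from about 400 to 825 mm from the base axis. Payload 7 kg.
Tool frame: the origin (TCP) lies midway between the tips of the shut fingers; the grasp point (between the pads) lies 19 mm behind it (bot.tcp_to_grasp is the distance from the TCP to the grasp point, in mm); z points along the fingers, y is the line along which they close (so a half turn about z gives the same grasp; the last joint's range is limited). The gripper opens to 85 mm and grips with 20 to 120 N. Pads are 22 mm wide; open, the fingers measure 114 mm over their backs; the gripper's body (76 mm by 85 mm) begins 54 mm behind the grasp point. The pads swing forward as they close: fully open they stand 13 mm farther back than shut.
Start: joints at [-1.005, 0.359, 0.012, 0, -1.224, -0.288], TCP at [185.086, -649.106, 231.302] pointing down, gripper open.
Joint ranges: [-3.07, 3.07], [-1.43, 2.12], [-1.02, 1.25], [-3.03, 1.67], [-3.05, -0], [-3.03, 3.03]. Speed limits (rad/s): [2.39, 2.39, 3.01, 3.14, 3.14, 3.14].

INTERFACE

Orientations are given as a unit quaternion [x, y, z, w].
In Python, from cell import sense, optics, ticket, bot gives the robot as it stands.
- The arm moves only by the shell command python3 -m jog 'ROWS' [OPENING] [FORCE]. ROWS is JSON, a list of rows, each an object with "dp": the shift along the tool's x, y, z as a fraction of full scale, a list of three; "rotation": the turn, a rotation vector about the tool's x, y, z as a fraction of full scale, a list of three. A call has 1 to 10 rows; each row is the pose to reach, as a shift and turn from the pose commanded when the call began, along the tool's axes at that moment; what a row does not reach only later rows make up. Full scale, the value 1, is 150 mm for a shift and 60 degrees for a turn. A row lasts 1/10 s, in which the tool goes at most 50 mm and 8.59 degrees, less where a joint would pass 70% of its speed; a pose out of reach is approached as far as the arm can. A call with a number of a shift or a turn outside -1 to 1 is refused whole. A call with a gripper value outside its range is refused whole. OPENING is the closure, from -1 (fully open) to 1 (shut), so that 0 is half open, set as the call begins (- or left out, the last holds). The fingers move at their own pace and stop on an object; FORCE is the grip in N (left out, the last holds). Time passes only in rows, so rows that repeat a pose let the fingers close. It gives the time, the measured TCP pose, the force, the opening and the grip force at its end, in the units of the state.
- sense(): the state, without advancing time (a new reading comes with each control period).
- optics.capture(name): name is "side" or "top"; returns the picture (420x560x3 uint8, red, green, blue); there is no depth.
- optics.camera_model(name): a dict with "fx", "fy", "cx", "cy" (pixels), "extrinsics" (4x4, takes a point from world to camera coordinates). Camera axes: x right, y down, z forward; pixel columns grow to the right and rows downward; lengths in mm; the calibration is good to about 2 mm. A picture is of the moment at which its call begins. camera_model takes no time and is no camera call.
- ticket.close_job(): hands the job in; it is judged then, once.
The state is a dict: "t": time; "joint_pos": joint angles; "qd": joint speeds; "tau": joint torques, N m; "tool_pos": TCP position; "ee_rot": TCP orientation; "ft_force": force on the tool from outside, world axes, zero at the start; "ft_torque": the same for the moment, N m; "gripper_width": opening from 0.0 (shut) to 1.0 (fully open); "gripper_force": force on a finger pad.
Only numpy, scipy, OpenCV 4.12 (cv2) and the standard library are available. Lean on these libraries where they do the work, as an engineer would, in place of code of your own. Each camera call takes 0.05 s, during which the arm holds its last target. There are 200 camera calls.

TASK

Make room on the rack for the loose dumbbell: lift the cleaning brush off the front lip and hang it by its own hook over the rim of the storage bin, so that it stays hanging there upright, and slide the racked dumbbells along the rails without lifting them. Only when the brush hangs on the bin, pick up the loose dumbbell and set it gently on the sloped rack with the other two, all three square across the rails with a head flat on each. Leave the other things on the table where they are.

Things in the scene. Friction and masses are not known exactly. Their poses are not given: they have to be found in the camera images.
- tier: Fixed sloped tier of the dark steel rack, its rails bare steel. Origin: centre of its carrying plane, 135 mm up. Own x: up the slope, away from the robot (plane falls 0.21 rad towards the robot); y along the rails; z normal to the plane. Narrow rails at x = -102 to -58 and +52 to +90 mm, open between. A dumbbell lies across them, handle along x, a head on each rail, seated centre at x = 0, z = +25 mm.
- rack_stop (a point): Inner face of the tier's +y end stop, at mid-slope and the carrying plane: 112.5 mm from the tier's origin along its y; a like stop at -112.5 mm. Stops stand 32 mm above the rails at the rail ends only. Three 64 mm wide dumbbells fit between them with 33 mm to spare.
- rack_lip (a point): Middle of the top edge of the upright lip along the rack's low front edge: 5 mm thick, 131 mm above the table, 18 mm above the front rail; 10 mm in front of a centred dumbbell's front head. Axes: level, x away from the robot, y along the lip.
- dumbbell_left_centre (a point): Black block-head dumbbell, 180 mm long, about 0.75 kg, alike both ways round: two box heads 45 (x) x 64 (y) x 50 (z) mm on a round 28 mm handle along own x, 90 mm free between the heads. Point: centre of the handle, 25 mm above the heads' underside. Starts on the rack, on the +y side of the brush.
- dumbbell_right_centre (a point): Black block-head dumbbell, 180 mm long, about 0.75 kg, alike both ways round: two box heads 45 (x) x 64 (y) x 50 (z) mm on a round 28 mm handle along own x, 90 mm free between the heads. Point: centre of the handle, 25 mm above the heads' underside. Starts on the rack, on the -y side of the brush.
- dumbbell_loose_centre (a point): Black block-head dumbbell, 180 mm long, about 0.75 kg, alike both ways round: two box heads 45 (x) x 64 (y) x 50 (z) mm on a round 28 mm handle along own x, 90 mm free between the heads. Point: centre of the handle, 25 mm above the heads' underside. Starts flat on the table to the left or right of the rack.
- brush_grip (a point): Wooden cleaning brush, upright, 200 mm tall, 0.16 kg; bristle head (64 wide, 52 high) at the bottom, hook half-way up. Starts hung by the hook on the rack's front lip, between the racked dumbbells. Point: centre of the upper handle, 25 mm below its top, 175 mm above the bristle ends; handle here 16 (x) x 24 (y) mm. Own z up, own x towards the hook.
- brush_throat (a point): Middle of the brush hook's throat, at the underside of its bridge, 100 mm above the bristle ends. Throat open downwards, 16 mm wide in x (handle on the -x side, the 5 mm thick leg on +x); leg reaches 12 mm below the point; hook 24 mm wide in y. brush_grip lies at (-16, 0, +75) mm from it in the brush's axes. The handle's back is flat, flush with the head.
- bin: Fixed open-topped grey plastic storage bin with massage balls in it, none higher than 100 mm: 160 (x) x 110 (y) x 140 (z) mm outside, walls 5 mm thick, rim 140 mm above the table. Origin: centre of its underside; x, y along its sides. It stands beside the rack, on the side where the loose dumbbell is not.
- kettlebell: Bystander: small black kettlebell, 110 mm wide, 154 mm tall, 3 kg; origin at the centre of its underside.
- bottle: Bystander: grey drink bottle, 72 mm diameter, 190 mm tall; origin at the centre of its underside.
- timer: Bystander: flat interval timer, 62 x 85 x 25 mm, on the table in front of the rack; origin at the centre of its underside.
- squeezer: Bystander: hand-grip trainer lying flat, 143 x 68 x 20 mm; origin at its underside.

How it is judged (in metres and radians):
On the way:
1. the brush hangs by its hook on the bin's rim, the loose dumbbell not yet racked (z of brush_throat in the frame of bin between 0.131 and 0.149 m and angle between brush_throat's own z axis and vertical below 0.3 rad and ((x of brush_throat in the frame of bin between -0.0905 and -0.0645 m and y of brush_throat in the frame of bin between -0.055 and 0.055 m) or (x of brush_throat in the frame of bin between 0.0645 and 0.0905 m and y of brush_throat in the frame of bin between -0.055 and 0.055 m) or (y of brush_throat in the frame of bin between -0.0655 and -0.0395 m and x of brush_throat in the frame of bin between -0.08 and 0.08 m) or (y of brush_throat in the frame of bin between 0.0395 and 0.0655 m and x of brush_throat in the frame of bin between -0.08 and 0.08 m)) and height (world z) of dumbbell_loose_centre below 0.08 m), for 0.3 s.
At the end, for the whole second after the job is handed in: Brush hangs on a bin wall: throat point within 13 mm of the wall's middle plane and 9 mm of rim height, upright within 0.3 rad. All three dumbbells on the tier: centres 19 to 31 mm above its plane, -16 to +22 mm along the slope, between the stops, square within 0.15 rad (z of brush_throat in the frame of bin between 0.131 and 0.149 m and angle between brush_throat's own z axis and vertical below 0.3 rad and ((x of brush_throat in the frame of bin between -0.0905 and -0.0645 m and y of brush_throat in the frame of bin between -0.055 and 0.055 m) or (x of brush_throat in the frame of bin between 0.0645 and 0.0905 m and y of brush_throat in the frame of bin between -0.055 and 0.055 m) or (y of brush_throat in the frame of bin between -0.0655 and -0.0395 m and x of brush_throat in the frame of bin between -0.08 and 0.08 m) or (y of brush_throat in the frame of bin between 0.0395 and 0.0655 m and x of brush_throat in the frame of bin between -0.08 and 0.08 m)) and x of dumbbell_left_centre in the frame of tier between -0.016 and 0.022 m and y of dumbbell_left_centre in the frame of tier between -0.084 and 0.084 m and z of dumbbell_left_centre in the frame of tier between 0.019 and 0.031 m and angle between the x axis of each of dumbbell_left_centre, dumbbell_right_centre, dumbbell_loose_centre and the x axis of tier, either way round below 0.15 rad and x of dumbbell_right_centre in the frame of tier between -0.016 and 0.022 m and y of dumbbell_right_centre in the frame of tier between -0.084 and 0.084 m and z of dumbbell_right_centre in the frame of tier between 0.019 and 0.031 m and x of dumbbell_loose_centre in the frame of tier between -0.016 and 0.022 m and y of dumbbell_loose_centre in the frame of tier between -0.084 and 0.084 m and z of dumbbell_loose_centre in the frame of tier between 0.019 and 0.031 m); the robot touches nothing.
It fails at once if a racked dumbbell is lifted or tipped off the rails instead of slid along them (z of any of dumbbell_left_centre, dumbbell_right_centre in the frame of tier above 0.045 m or z of any of dumbbell_left_centre, dumbbell_right_centre in the frame of tier below 0.01 m).
It fails at once if another thing on the table is moved more than 40 mm (distance of any of kettlebell, bottle, timer, squeezer from where it was at the start of the episode above 0.04 m).
It fails at once if the loose dumbbell is dropped or banged onto the rack (over 100 N) (contact force between dumbbell_loose and tier above 100 N).
It also fails if it takes over 69 s, if anything falls off the work surface, if the arm or the gripper's body presses on something with over 40 N, if the wrist force passes 120 N, or if a joint passes its speed limit or range.

## Working session

There is one attempt and no reset: what is moved stays moved. The work goes in short steps, Python scripts to look and compute and a shell command to move; the robot and the scene stay as the last step left them, time stands still between calls to the robot, and variables do not carry over. Pictures are saved under pics/ and viewed, at most 10 in all, crops included, and the job is handed in when it is done.

```bash
mkdir -p pics; python3 - <<'E'
from cell import sense, optics, ticket, bot
import cv2, numpy as np
s=sense(); print(s['t'],s['tool_pos'],s['ee_rot'],s['gripper_width'],bot.tcp_to_grasp)
for n in("side","top"):
    im=optics.capture(n); cv2.imwrite(f"pics/{n}0.png",im[:,:,::-1])
    m=optics.camera_model(n); print(n,m['fx'],m['fy'],m['cx'],m['cy'],np.round(m['extrinsics'],4).tolist())
E
ls
```

```text
0.0 [ 184.94200968 -648.66289663  230.35986591] [-1.38397892e-01  9.90376354e-01  8.13870090e-04 -1.98410483e-04] 0.9957846974102236 18.700000000000003
side 543.8445359004796 543.8445359004796 284.6270606411217 203.3401747239576 [[-0.9445, -0.3284, 0.0086, 496.5679], [-0.2585, 0.7268, -0.6363, 212.1754], [0.2027, -0.6032, -0.7714, 1261.3351], [0.0, 0.0, 0.0, 1.0]]
top 545.3981470973073 545.3981470973073 274.59421039092297 215.14494358159743 [[-0.0193, -0.9997, -0.0156, 32.7701], [-0.9991, 0.0198, -0.0364, 513.9705], [0.0367, 0.0149, -0.9992, 1543.0189], [0.0, 0.0, 0.0, 1.0]]
pics
```

View pics/side0.png

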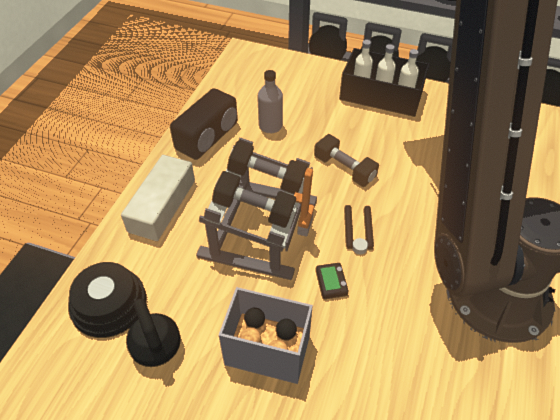

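View pics/top0.png

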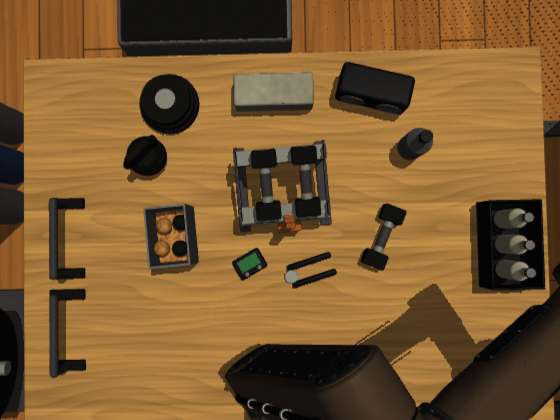

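The side view shows the rack at about (260,210), with the orange brush at (308,195) and the bin at (265,335). The top view shows the rack at (283,187), brush (290,222), bin (171,237) and loose dumbbell (383,238). Next I'll zoom in.

```bash
cat > h.py <<'E'
import numpy as np, cv2
from cell import sense, optics, ticket, bot
from scipy.spatial.transform import Rotation as R
def cam(n):
    m=optics.camera_model(n); K=np.array([[m['fx'],0,m['cx']],[0,m['fy'],m['cy']],[0,0,1]]); return K,np.array(m['extrinsics'])
def ray(n,uv):
    K,E=cam(n); d=E[:3,:3].T@np.linalg.solve(K,[uv[0],uv[1],1]); return -E[:3,:3].T@E[:3,3],d
def onz(n,uv,z):
    c,d=ray(n,uv); return c+d*(z-c[2])/d[2]
def tri(a,b):
    P=[];
    for n,uv in(("top",a),("side",b)):
        K,E=cam(n);P.append(K@E[:3])
    X=cv2.triangulatePoints(P[0],P[1],np.float64(a),np.float64(b))[:,0]; X=X[:3]/X[3]
    return X
def proj(n,p):
    K,E=cam(n); q=K@(E[:3,:3]@np.array(p)+E[:3,3]); return q[:2]/q[2]
def cr(src,x,y,w,h,k): 
    return cv2.resize(src[y:y+h,x:x+w],None,fx=k,fy=k,interpolation=cv2.INTER_CUBIC)
E
python3 - <<'E'
from h import *
t=cv2.imread("pics/top0.png");s=cv2.imread("pics/side0.png")
def grid(im,x,y,k):
    for i in range(0,im.shape[1],20*k):
        cv2.putText(im,str(x+i//k),(i,10),0,.35,(0,255,255),1); cv2.line(im,(i,12),(i,18),(0,255,255),1)
    for i in range(0,im.shape[0],20*k):
        cv2.putText(im,str(y+i//k),(0,i+4),0,.35,(0,255,255),1)
    return im
cv2.imwrite("pics/tz.png",grid(cr(t,135,130,280,155,1).repeat(0,0) if 0 else cv2.resize(t[130:290,140:410],None,fx=2.9,fy=2.9,interpolation=3),140,130,1) if 0 else grid(cr(t,140,135,200,145,4),140,135,4))
cv2.imwrite("pics/sz.png",grid(cr(s,190,130,190,250,2) if 0 else cr(s,190,130,140,150,4),190,130,4))
E
```

```text
(no output)
```

View pics/tz.png

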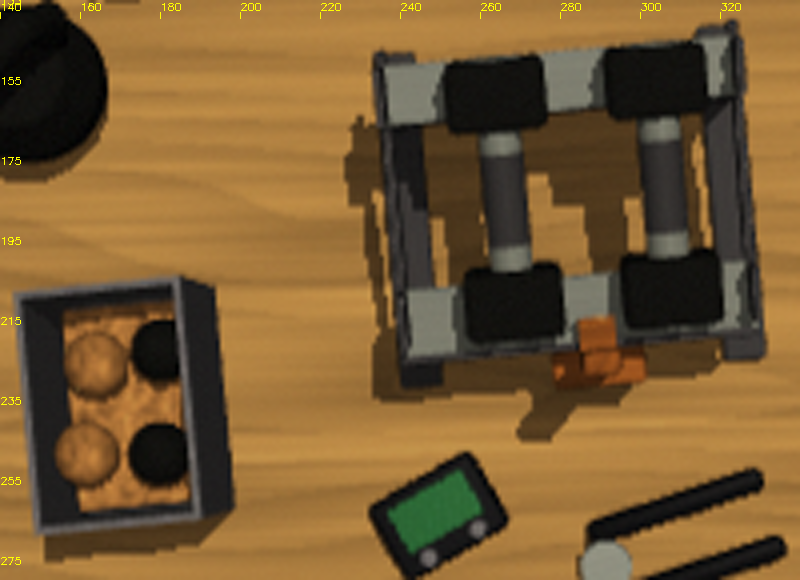

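View pics/sz.png

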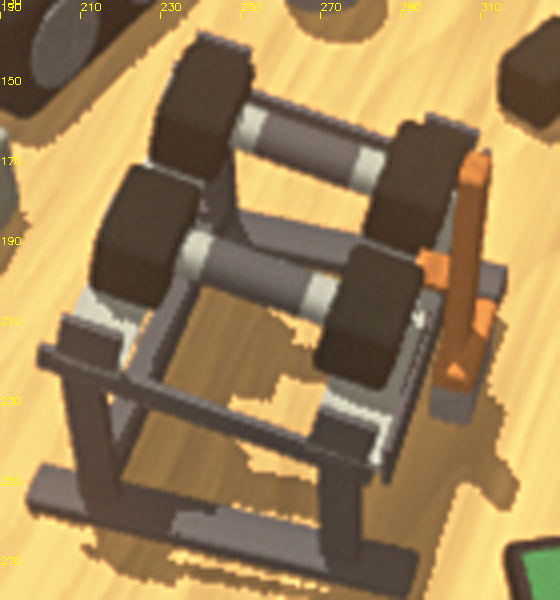

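The top zoom shows the bin rim corners at about (144,208), (185,204), (190,264) and (150,268). The handle centres are at (266,185) and (306,182), and the brush top is at (290.5,225.5). In the side zoom the brush top is at (308.5,172). I'll convert these to positions.

```bash
python3 - <<'E'
from h import *
np.set_printoptions(precision=1,suppress=True)
f=lambda x,y:(x/4+140,y/4+135)
g=lambda x,y:(x/4+190,y/4+130)
B=[onz("top",f(*p),140) for p in((15,293),(180,277),(202,517),(42,533))]
print("bin",np.array(B),np.mean(B,0)); 
for i in range(4):
    d=B[(i+1)%4]-B[i]; print(np.linalg.norm(d),np.arctan2(d[1],d[0]))
print("brush",tri(f(602,362),g(474,168)),onz("top",f(602,362),231),onz("side",g(474,168),231))
for nm,a,b in(("L",(500,133),(512,265)),("R",(658,117),(668,257))):
    A=onz("top",f(*a),168.);C=onz("top",f(*b),150.);d=A-C;print(nm,A,C,(A+C)/2,np.arctan2(d[1],d[0]),np.linalg.norm(d))
# side-view handle ends (visible ferrules)
print("Lside",onz("side",g(260,276),159.4),"Rside",onz("side",g(312,148),159.4))
# tier ends: stop outer corners / lip ends
for p in((412,362),(760,350),(380,58),(735,30)): print(p,onz("top",f(*p),131 if p[1]>200 else 175))
im=cv2.imread("pics/top0.png");h=cv2.cvtColor(im,cv2.COLOR_BGR2HSV)
sub=h[200:275,355:410];hd=((sub[...,2]<45)).astype(np.uint8)
c,_=cv2.findContours(hd,0,2)
P=[]
for k in sorted(c,key=cv2.contourArea)[-3:]:
    r=cv2.minAreaRect(k);u=np.array(r[0])+(355,200);print(cv2.contourArea(k),u,r[1:],onz("top",u,25)); P.append(u)
s=cv2.imread("pics/side0.png");cv2.imwrite("pics/loose.png",np.hstack([cr(im,350,195,65,85,6),cr(s,310,130,70,85,6)[:510]]))
s=sense();print(R.from_quat(s['ee_rot']).as_matrix())
E
```

```text
bin [[534.6 363.  140. ]
 [542.9 254.6 140. ]
 [386.1 242.3 140. ]
 [377.6 347.  140. ]] [460.3 301.7 140. ]
108.74268176150154 -1.49433579228469
157.29424487510002 -3.063390511960774
105.03349077709173 1.6515760130511712
157.7979643956369 0.10171142259973481
brush [479.7 -19.1 225.2] [480.4 -18.9 231. ] [477.5 -14.1 231. ]
L [629.5  42.6 168. ] [545.7  37.  150. ] [587.6  39.8 159. ] 0.06699463932974782 85.88789779920502
R [637.7 -58.8 168. ] [548.9 -64.1 150. ] [593.3 -61.4 159. ] 0.05947549803576666 90.75279352127276
Lside [583.7  41.7 159.4] Rside [590.5 -61.4 159.4]
(412, 362) [484.5 104.3 131. ]
(760, 350) [ 487.9 -123.8  131. ]
(380, 58) [678.4 118.3 175. ]
(735, 30) [ 691.4 -108.8  175. ]
35.5 [379.5 234.9] ((2.7854301929473877, 20.240793228149414), 21.801410675048828) [ 452.6 -270.9   25. ]
349.0 [374.1 258.5] ((24.697479248046875, 16.89827537536621), 21.801410675048828) [ 386.8 -254.    25. ]
359.5 [391.8 214.1] ((24.511783599853516, 16.71257972717285), 21.801410675048828) [ 510.3 -306.7   25. ]
[[-1.  -0.3 -0. ]
 [-0.3  1.   0. ]
 [ 0.   0.  -1. ]]
```

View pics/loose.png

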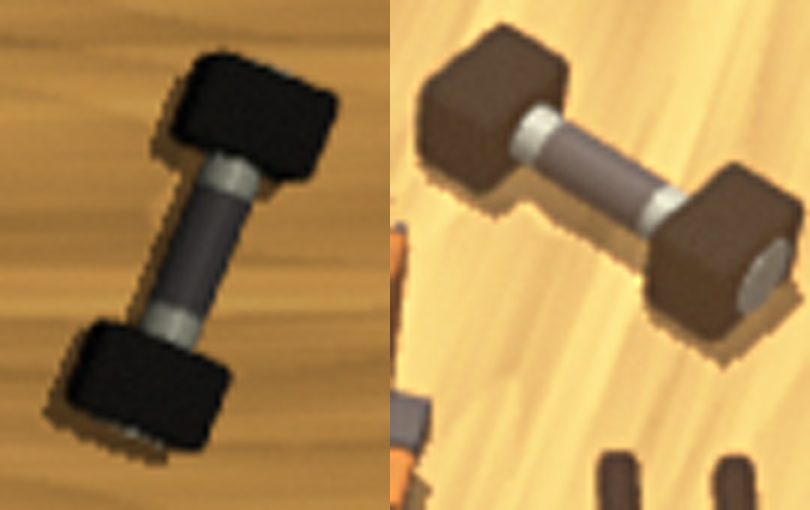

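The zoomed loose dumbbell has its two heads at (374,258) and (392,214), 134 mm apart, which agrees with the given size. Its centre is (449,-280) with yaw -0.40. The rack yaw is about 0.065. Next I'll write a planner that prints shifts in jog units.

```bash
cat >> h.py <<'E'
def plan(grasp,yaw=0.,tilt=0.,n=1,cur=None):
    """print tool-axis shift (fraction) and rotation (fraction) taking the grasp point to 'grasp'; tilt = slope rise away from robot"""
    s=sense(); p,q=cur if cur else (s['tool_pos'],R.from_quat(s['ee_rot']))
    T=R.from_euler('ZY',[yaw,-tilt])*R.from_matrix(np.diag([-1.,1,-1]))
    tcp=np.array(grasp,float)+18.7*T.apply([0,0,1])
    dp=q.inv().apply(tcp-p)/150; rv=(q.inv()*T).as_rotvec()/np.radians(60)
    print("dp",np.round(dp,3),"rot",np.round(rv,3),"mm",np.round(tcp-p,1)); return tcp,T
E
python3 - <<'E'
from h import *
c=plan((479,-17,300),.065)
print(c[0])
plan((479,-17,206),.065,cur=c)
E
```

```text
dp [-3.04   3.513 -0.334] rot [ 0.001 -0.     0.203] mm [294.  631.7  50.8]
[479.  -17.  281.3]
dp [0.    0.    0.627] rot [0. 0. 0.] mm [  0.   0. -94.]
```

```bash
A='{"dp":[-0.76,0.878,-0.084],"rotation":[0,0,0]}'; : ;
python3 -m jog '[{"dp":[-0.76,0.878,-0.3],"rotation":[0,0,0]},{"dp":[-0.76,0.878,-0.3],"rotation":[0,0,0]},{"dp":[-0.76,0.878,-0.3],"rotation":[0,0,0]},{"dp":[-0.76,0.878,-0.3],"rotation":[0,0,0]}]' -1 40
python3 -m jog '[{"dp":[-0.76,0.878,0],"rotation":[0,0,0]},{"dp":[-0.76,0.878,0],"rotation":[0,0,0]},{"dp":[-0.76,0.878,0],"rotation":[0,0,0]},{"dp":[-0.76,0.878,0],"rotation":[0,0,0]}]'
python3 -m jog '[{"dp":[-0.76,0.878,0],"rotation":[0,0,0]},{"dp":[-0.76,0.878,0],"rotation":[0,0,0]},{"dp":[-0.76,0.878,0],"rotation":[0,0,0]},{"dp":[-0.76,0.878,0],"rotation":[0,0,0]}]'
python3 -m jog '[{"dp":[-0.76,0.878,0],"rotation":[0,0,0.203]},{"dp":[-0.76,0.878,0],"rotation":[0,0,0.203]},{"dp":[-0.76,0.878,0],"rotation":[0,0,0.203]},{"dp":[-0.76,0.878,0],"rotation":[0,0,0.203]},{"dp":[-0.76,0.878,0],"rotation":[0,0,0.203]}]'
python3 -c "
from h import *
plan((479,-17,206),.065)"
```

```text
t: 0.5
tool_pos: [259.3, -488.9, 277.2]
ee_rot: [-0.139, 0.99, -0.0, 0.0]
ft_force: [1.3, -1.8, 0.8]
gripper_width: 0.999
gripper_force: 0.0
t: 0.9
tool_pos: [332.7, -330.5, 276.4]
ee_rot: [-0.139, 0.99, 0.0, 0.0]
ft_force: [1.1, -0.1, 0.4]
gripper_width: 1.001
gripper_force: 0.0
t: 1.3
tool_pos: [406.4, -172.6, 276.4]
ee_rot: [-0.139, 0.99, 0.0, 0.0]
ft_force: [-0.2, 0.2, -1.4]
gripper_width: 0.999
gripper_force: 0.0
t: 1.8
tool_pos: [480.3, -14.4, 275.7]
ee_rot: [-0.034, 0.999, -0.0, -0.0]
ft_force: [-0.9, 0.1, 0.0]
gripper_width: 0.994
gripper_force: 0.0
dp [ 0.009 -0.017  0.589] rot [ 0.    -0.001  0.003] mm [ -1.3  -2.6 -88.4]
```

```bash

python3 -m jog '[{"dp":[0.009,-0.017,0.3],"rotation":[0,0,0]},{"dp":[0.009,-0.017,0.5],"rotation":[0,0,0]},{"dp":[0.009,-0.017,0.58],"rotation":[0,0,0]},{"dp":[0.009,-0.017,0.58],"rotation":[0,0,0]}]' -1 40
python3 -m jog '[{"dp":[0,0,0],"rotation":[0,0,0]},{"dp":[0,0,0],"rotation":[0,0,0]},{"dp":[0,0,0],"rotation":[0,0,0]},{"dp":[0,0,0],"rotation":[0,0,0]},{"dp":[0,0,0],"rotation":[0,0,0]},{"dp":[0,0,0],"rotation":[0,0,0]},{"dp":[0,0,0],"rotation":[0,0,0]},{"dp":[0,0,0],"rotation":[0,0,0]}]' 1 40
python3 -m jog '[{"dp":[0,0,-0.15],"rotation":[0,0,0]},{"dp":[0,0,-0.4],"rotation":[0,0,0]},{"dp":[0,0,-0.7],"rotation":[0,0,0]},{"dp":[0,0,-0.7],"rotation":[0,0,0]},{"dp":[0,0,-0.7],"rotation":[0,0,0]}]'
python3 - <<'E'
from h import *
im=optics.capture("side")[:,:,::-1]; t=optics.capture("top")[:,:,::-1]
cv2.imwrite("pics/s1.png",np.hstack([cr(im,230,80,130,180,3),cr(t,230,150,130,180,3)]))
E
```

```text
t: 2.2
tool_pos: [477.0, -20.7, 188.1]
ee_rot: [-0.032, 0.999, -0.001, -0.002]
ft_force: [-0.1, -0.1, 1.5]
gripper_width: 1.0
gripper_force: 0.0
t: 3.0
tool_pos: [478.5, -20.0, 190.1]
ee_rot: [-0.033, 0.999, 0.0, 0.001]
ft_force: [-1.1, 1.4, 5.4]
gripper_width: 0.274
gripper_force: 40.6
t: 3.5
tool_pos: [477.9, -19.8, 294.6]
ee_rot: [-0.032, 0.999, 0.001, 0.001]
ft_force: [-0.6, 0.4, -2.1]
gripper_width: 0.276
gripper_force: 39.9
```

View pics/s1.png

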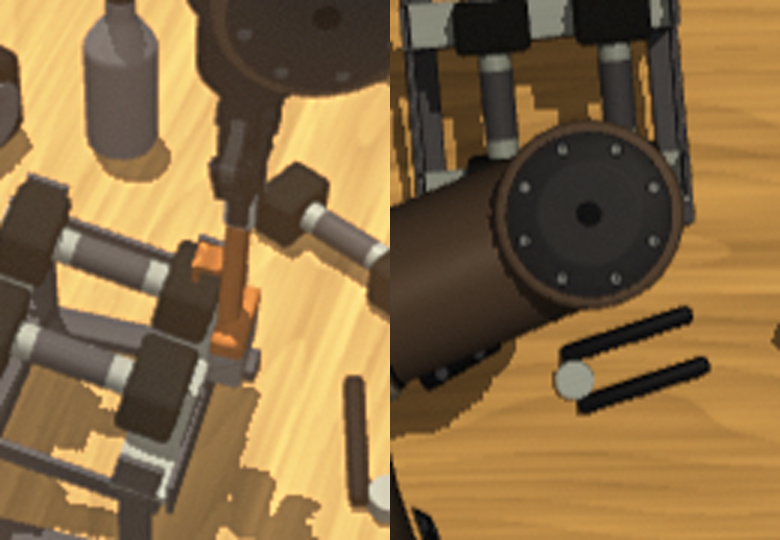

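The brush is lifted off and held upright at width 0.276 (about 24 mm). In the crop, the bristle head is clear of the lip. Next I'll carry it to the bin's near wall.

```bash
python3 -c "
from h import *
plan((368,293,313.3),.08)"
```

```text
dp [ 0.59  2.13 -0.01] rot [ 0.    -0.002 -0.014] mm [-109.   313.1    1.7]
```

```bash

python3 -m jog '[{"dp":[0.2,0.1,0],"rotation":[0,0,-0.014]},{"dp":[0.4,0.4,0],"rotation":[0,0,-0.014]},{"dp":[0.59,0.71,0],"rotation":[0,0,-0.014]},{"dp":[0.59,0.71,0],"rotation":[0,0,-0.014]},{"dp":[0.59,0.71,0],"rotation":[0,0,-0.014]}]'
python3 -m jog '[{"dp":[0,0.3,0],"rotation":[0,0,0]},{"dp":[0,0.6,0],"rotation":[0,0,0]},{"dp":[0,0.71,0],"rotation":[0,0,0]},{"dp":[0,0.71,0],"rotation":[0,0,0]}]'
python3 -m jog '[{"dp":[0,0.3,0],"rotation":[0,0,0]},{"dp":[0,0.6,0],"rotation":[0,0,0]},{"dp":[0,0.71,0],"rotation":[0,0,0]},{"dp":[0,0.71,0],"rotation":[0,0,0]},{"dp":[0,0.71,0],"rotation":[0,0,0]}]'
python3 - <<'E'
from h import *
plan((368,293,313.3),.08)
im=optics.capture("side")[:,:,::-1]; cv2.imwrite("pics/s2full.png",im)
cv2.imwrite("pics/s2.png",cr(im,200,200,140,150,4))
E
```

```text
t: 4.1
tool_pos: [381.5, 81.5, 293.4]
ee_rot: [-0.042, 0.999, -0.0, -0.001]
ft_force: [0.0, -0.4, -1.6]
gripper_width: 0.276
gripper_force: 40.6
t: 4.5
tool_pos: [374.5, 187.6, 293.0]
ee_rot: [-0.041, 0.999, -0.001, -0.001]
ft_force: [-0.2, 0.0, -2.6]
gripper_width: 0.271
gripper_force: 41.2
t: 5.0
tool_pos: [365.9, 291.8, 293.4]
ee_rot: [-0.04, 0.999, -0.001, -0.001]
ft_force: [-1.2, 0.4, -2.3]
gripper_width: 0.276
gripper_force: 41.5
dp [-0.015  0.007 -0.008] rot [-0.001 -0.001 -0.001] mm [2.1 1.2 1.2]
```

View pics/s2.png

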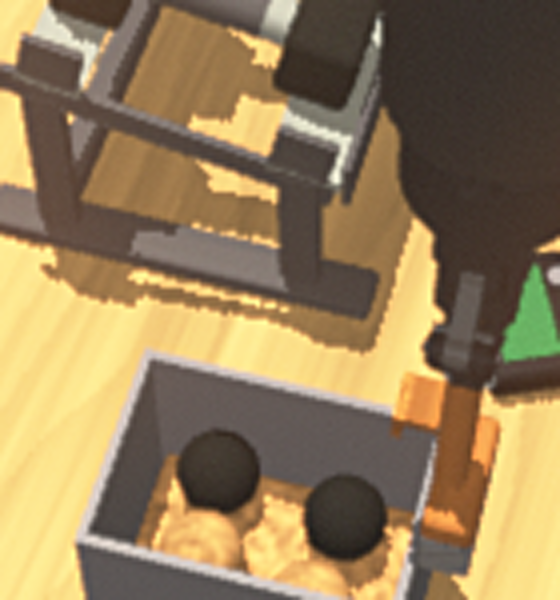

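The side crop shows the brush held outside the near wall, with the hook leg's lower tip at about crop (398,430) and the handle at 440–478. I'll compare this with the projected expectation.

```bash
python3 - <<'E'
from h import *
np.set_printoptions(precision=0,suppress=True)
s=sense();p=s['tool_pos'];T=R.from_euler('Z',.082)
thr=np.array([p[0],p[1],234.3])+T.apply([16,0,0])
def pr(n,q): print(n,(proj("side",q)-(200,200))*4)
for n,o in(("leg bot outer -y",(13,-12,-12)),("leg bot outer +y",(13,12,-12)),("leg bot inner +y",(8,12,-12)),("bridge top outer+y",(13,12,8)),("handle x+ y+ z-20",(-8,12,-20)),("handle x- y+ z-20",(-24,12,-20)),("x- y- z-20",(-24,-12,-20)),("bristle end",(-24,32,-100)),("head bottom of wood x- y+",(-24,32,-80))): pr(n,thr+T.apply(o))
for c in((534.6,363,140),(542.9,254.6,140),(386.1,242.3,140),(377.6,347,140)): pr("rim",c)
m=cv2.imread("pics/s2full.png");h=cv2.cvtColor(m,cv2.COLOR_BGR2HSV)
k=((h[...,0]<14)&(h[...,1]>170)&(h[...,2]>70))
for y in range(292,336,4):
    x=np.where(k[y,290:330])[0]+290
    if len(x): print(y*4-800,(x.min()-200)*4,(x.max()+1-200)*4)
E
```

```text
leg bot outer -y [408. 390.]
leg bot outer +y [396. 436.]
leg bot inner +y [407. 438.]
bridge top outer+y [397. 414.]
handle x+ y+ z-20 [440. 455.]
handle x- y+ z-20 [475. 463.]
x- y- z-20 [486. 417.]
bristle end [456. 580.]
head bottom of wood x- y+ [459. 561.]
rim [ 75. 532.]
rim [145. 342.]
rim [446. 413.]
rim [396. 605.]
384 444 448
400 416 444
416 408 480
432 448 476
448 440 476
464 440 492
480 436 484
496 432 480
512 444 476
528 424 472
```

Prediction and image agree to about 1 px, so the throat is over the wall. I'll lower it now.

```bash

python3 -m jog '[{"dp":[0,0,0.2],"rotation":[0,0,0]},{"dp":[0,0,0.4],"rotation":[0,0,0]},{"dp":[0,0,0.5],"rotation":[0,0,0]},{"dp":[0,0,0.54],"rotation":[0,0,0]},{"dp":[0,0,0.57],"rotation":[0,0,0]},{"dp":[0,0,0.59],"rotation":[0,0,0]},{"dp":[0,0,0.59],"rotation":[0,0,0]}]'
python3 - <<'E'
from h import *
im=optics.capture("side")[:,:,::-1]; cv2.imwrite("pics/s3full.png",im)
cv2.imwrite("pics/s3.png",cr(im,200,200,140,150,4))
E
```

```text
t: 5.75
tool_pos: [366.0, 292.7, 206.3]
ee_rot: [-0.04, 0.999, 0.0, 0.0]
ft_force: [-0.8, -0.1, -0.8]
gripper_width: 0.276
gripper_force: 41.5
```

View pics/s3.png

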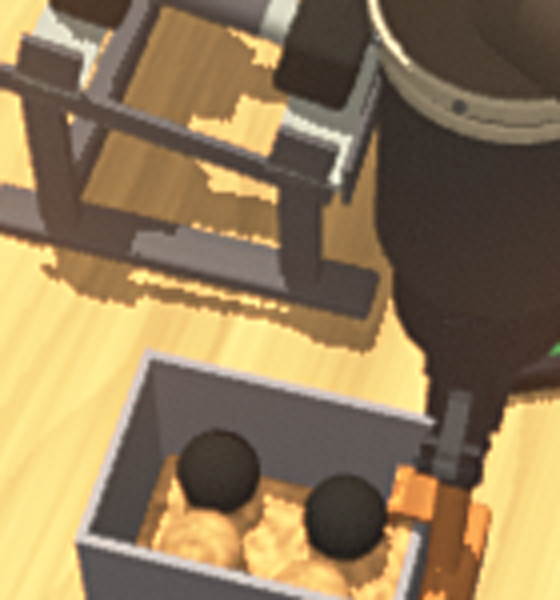

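The hook leg, at crop (412,495), is inside the wall and the handle is outside it. I'll lower it the rest of the way until contact.

```bash

python3 -m jog '[{"dp":[0,0,0.02],"rotation":[0,0,0]},{"dp":[0,0,0.035],"rotation":[0,0,0]},{"dp":[0,0,0.035],"rotation":[0,0,0]},{"dp":[0,0,0.035],"rotation":[0,0,0]}]'
python3 -m jog '[{"dp":[0,0,0.01],"rotation":[0,0,0]},{"dp":[0,0,0.01],"rotation":[0,0,0]},{"dp":[0,0,0.01],"rotation":[0,0,0]}]'
```

```text
t: 6.2
tool_pos: [365.7, 292.8, 200.5]
ee_rot: [-0.04, 0.999, -0.0, -0.0]
ft_force: [-0.2, -0.0, -1.7]
gripper_width: 0.278
gripper_force: 41.5
t: 6.5
tool_pos: [365.7, 292.7, 199.0]
ee_rot: [-0.04, 0.999, -0.0, -0.0]
ft_force: [-0.5, 0.2, -1.4]
gripper_width: 0.275
gripper_force: 41.5
```

```bash

python3 -m jog '[{"dp":[0,0,0.01],"rotation":[0,0,0]},{"dp":[0,0,0.01],"rotation":[0,0,0]},{"dp":[0,0,0.01],"rotation":[0,0,0]}]'
python3 -m jog '[{"dp":[0,0,0.01],"rotation":[0,0,0]},{"dp":[0,0,0.01],"rotation":[0,0,0]},{"dp":[0,0,0.01],"rotation":[0,0,0]}]'
```

```text
t: 6.8
tool_pos: [365.9, 292.9, 198.8]
ee_rot: [-0.04, 0.999, 0.0, 0.0]
ft_force: [-4.2, -1.8, 9.9]
gripper_width: 0.275
gripper_force: 42.9
t: 7.1
tool_pos: [366.2, 293.0, 198.7]
ee_rot: [-0.04, 0.999, 0.001, 0.001]
ft_force: [-7.7, -4.1, 20.3]
gripper_width: 0.275
gripper_force: 44.4
```

Contact is firm at the expected height of 199 mm, so it is seated. I'll back off 2 mm, open and lift away.

```bash

python3 -m jog '[{"dp":[0,0,-0.015],"rotation":[0,0,0]},{"dp":[0,0,-0.015],"rotation":[0,0,0]}]'
python3 -m jog '[{"dp":[0,0,0],"rotation":[0,0,0]},{"dp":[0,0,0],"rotation":[0,0,0]},{"dp":[0,0,0],"rotation":[0,0,0]},{"dp":[0,0,0],"rotation":[0,0,0]},{"dp":[0,0,0],"rotation":[0,0,0]},{"dp":[0,0,0],"rotation":[0,0,0]}]' -1
python3 -m jog '[{"dp":[0,0,-0.2],"rotation":[0,0,0]},{"dp":[0,0,-0.5],"rotation":[0,0,0]},{"dp":[0,0,-0.8],"rotation":[0,0,0]},{"dp":[0,0,-0.8],"rotation":[0,0,0]}]'
python3 - <<'E'
from h import *
# L target: tier frame guess
yaw=.065
c=np.array([593.,0,135])
plan((587,41,162),yaw,.21)
im=optics.capture("side")[:,:,::-1]; cv2.imwrite("pics/s4full.png",im)
cv2.imwrite("pics/s4.png",cr(im,200,200,140,150,4))
E
```

```text
t: 7.3
tool_pos: [365.8, 293.0, 198.7]
ee_rot: [-0.04, 0.999, 0.0, 0.0]
ft_force: [-1.8, -0.5, 6.4]
gripper_width: 0.274
gripper_force: 42.6
t: 7.9
tool_pos: [365.7, 292.7, 198.2]
ee_rot: [-0.04, 0.999, -0.0, -0.0]
ft_force: [-0.6, 0.5, -0.2]
gripper_width: 1.004
gripper_force: 0.0
t: 8.3
tool_pos: [367.7, 294.6, 324.7]
ee_rot: [-0.04, 0.999, 0.004, 0.003]
ft_force: [-0.5, 0.1, -1.7]
gripper_width: 0.996
gripper_force: 0.0
dp [-1.339 -1.812  1.204] rot [ 0.008 -0.194  0.014] mm [ 223.2 -253.4 -181. ]
```

View pics/s4.png

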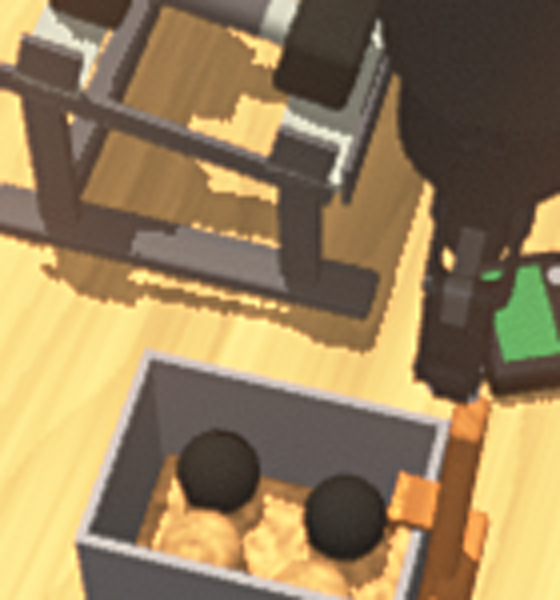

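The brush hangs upright on the near wall, with its hook over the rim at crop (420,500). Next I'll slide the left dumbbell.

```bash
python3 - <<'E'
from h import *
T=R.from_euler('ZY',[.065,-.21]);n=T.apply([0,0,1]);g=np.array([586.5,41,162])
c=plan(g+110*n,.065,.21); plan(g,.065,.21,cur=c)
E
```

```text
dp [-1.198 -1.798  0.464] rot [ 0.006 -0.197  0.014] mm [ 200.9 -254.1  -70.2]
dp [0.    0.    0.733] rot [0. 0. 0.] mm [  22.9    1.5 -107.6]
```

```bash

python3 -m jog '[{"dp":[-0.2,-0.3,0],"rotation":[0,0,0]},{"dp":[-0.4,-0.6,0],"rotation":[0,0,0]},{"dp":[-0.6,-0.9,0],"rotation":[0,0,0]},{"dp":[-0.6,-0.9,0],"rotation":[0,0,0]}]' -1
python3 -m jog '[{"dp":[-0.2,-0.3,0.15],"rotation":[0,-0.05,0]},{"dp":[-0.4,-0.6,0.3],"rotation":[0,-0.13,0.01]},{"dp":[-0.6,-0.9,0.46],"rotation":[0.006,-0.197,0.014]},{"dp":[-0.6,-0.9,0.46],"rotation":[0.006,-0.197,0.014]},{"dp":[-0.6,-0.9,0.46],"rotation":[0.006,-0.197,0.014]},{"dp":[-0.6,-0.9,0.46],"rotation":[0.006,-0.197,0.014]}]'
python3 - <<'E'
from h import *
plan([586.5,41,162],.065,.21)
E
```

```text
t: 8.75
tool_pos: [467.5, 162.1, 317.1]
ee_rot: [-0.038, 0.999, -0.001, -0.001]
ft_force: [-0.7, -0.0, 0.4]
gripper_width: 0.997
gripper_force: 0.0
t: 9.35
tool_pos: [566.3, 37.5, 248.3]
ee_rot: [-0.032, 0.994, 0.001, 0.102]
ft_force: [0.3, 0.3, 0.4]
gripper_width: 0.996
gripper_force: 0.0
dp [-0.017  0.018  0.716] rot [-0.005 -0.005 -0.001] mm [  24.1    3.7 -104.6]
```

```bash

python3 -m jog '[{"dp":[-0.017,0.018,0.3],"rotation":[0,0,0]},{"dp":[-0.017,0.018,0.55],"rotation":[0,0,0]},{"dp":[-0.017,0.018,0.65],"rotation":[0,0,0]},{"dp":[-0.017,0.018,0.7],"rotation":[0,0,0]},{"dp":[-0.017,0.018,0.7],"rotation":[0,0,0]}]' -1
python3 -m jog '[{"dp":[0,0,0],"rotation":[0,0,0]},{"dp":[0,0,0],"rotation":[0,0,0]},{"dp":[0,0,0],"rotation":[0,0,0]},{"dp":[0,0,0],"rotation":[0,0,0]},{"dp":[0,0,0],"rotation":[0,0,0]},{"dp":[0,0,0],"rotation":[0,0,0]},{"dp":[0,0,0],"rotation":[0,0,0]}]' 1 40
```

```text
t: 9.85
tool_pos: [590.3, 42.5, 146.6]
ee_rot: [-0.033, 0.994, 0.001, 0.103]
ft_force: [1.2, -1.2, -0.1]
gripper_width: 0.999
gripper_force: 0.0
t: 10.55
tool_pos: [590.7, 42.0, 148.1]
ee_rot: [-0.032, 0.994, 0.001, 0.104]
ft_force: [-3.1, 2.5, 5.5]
gripper_width: 0.313
gripper_force: 39.0
```

```bash

python3 -m jog '[{"dp":[0,0.04,0],"rotation":[0,0,0]},{"dp":[0,0.08,0],"rotation":[0,0,0]},{"dp":[0,0.12,0],"rotation":[0,0,0]},{"dp":[0,0.16,0],"rotation":[0,0,0]},{"dp":[0,0.19,0],"rotation":[0,0,0]},{"dp":[0,0.21,0],"rotation":[0,0,0]},{"dp":[0,0.21,0],"rotation":[0,0,0]},{"dp":[0,0.21,0],"rotation":[0,0,0]}]'
python3 - <<'E'
from h import *
im=optics.capture("side")[:,:,::-1]; cv2.imwrite("pics/s5.png",cr(im,190,120,140,150,4))
E
```

```text
t: 11.35
tool_pos: [587.9, 71.5, 147.9]
ee_rot: [-0.032, 0.994, 0.0, 0.103]
ft_force: [-3.2, -8.1, 8.3]
gripper_width: 0.312
gripper_force: 39.7
```

View pics/s5.png

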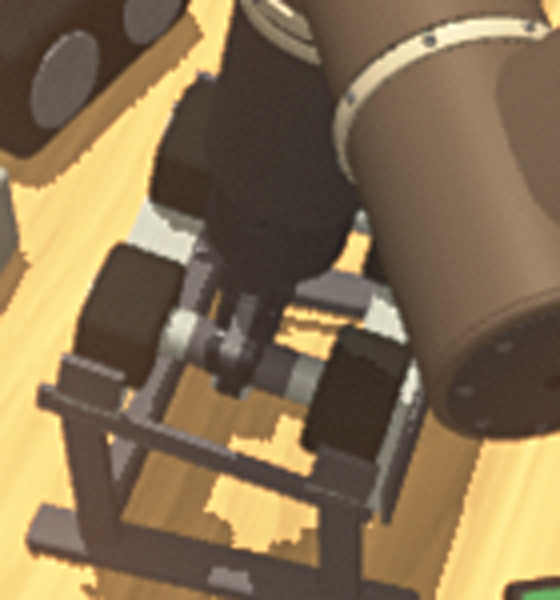

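The left dumbbell has slid to just short of the +y stop, flat on both rails. I've now used all 10 pictures, so from here I'll go by numbers. I'll nudge it on and watch for the stop.

```bash

python3 -m jog '[{"dp":[0,0.015,0],"rotation":[0,0,0]},{"dp":[0,0.03,0],"rotation":[0,0,0]},{"dp":[0,0.03,0],"rotation":[0,0,0]},{"dp":[0,0.03,0],"rotation":[0,0,0]}]'
```

```text
t: 11.8
tool_pos: [587.6, 75.6, 147.8]
ee_rot: [-0.032, 0.994, -0.0, 0.103]
ft_force: [-4.3, -9.3, 8.4]
gripper_width: 0.312
gripper_force: 39.8
```

```bash

python3 -m jog '[{"dp":[0,0,0],"rotation":[0,0,0]},{"dp":[0,0,0],"rotation":[0,0,0]},{"dp":[0,0,0],"rotation":[0,0,0]}]' 0.05 40
python3 -m jog '[{"dp":[0,0,-0.2],"rotation":[0,0,0]},{"dp":[0,0,-0.5],"rotation":[0,0,0]},{"dp":[0,0,-0.65],"rotation":[0,0,0]},{"dp":[0,0,-0.65],"rotation":[0,0,0]}]'
python3 - <<'E'
from h import *
T=R.from_euler('ZY',[.065,-.21]);n=T.apply([0,0,1]);g=np.array([592,-61.5,162.5])
c=plan(g+95*n,.065,.21); plan(g,.065,.21,cur=c)
E
```

```text
t: 12.1
tool_pos: [588.3, 77.8, 147.0]
ee_rot: [-0.032, 0.994, 0.001, 0.103]
ft_force: [-0.6, 0.2, 0.1]
gripper_width: 0.475
gripper_force: 0.0
t: 12.5
tool_pos: [569.7, 77.9, 246.6]
ee_rot: [-0.033, 0.994, 0.002, 0.106]
ft_force: [-0.4, 0.6, -0.9]
gripper_width: 0.474
gripper_force: 0.0
dp [ 0.032 -0.937  0.06 ] rot [-0.002  0.003  0.001] mm [   6.5 -140.4   -9.5]
dp [0.    0.    0.633] rot [0. 0. 0.] mm [ 19.8   1.3 -92.9]
```

```bash

python3 -m jog '[{"dp":[0.01,-0.3,0.02],"rotation":[0,0,0]},{"dp":[0.02,-0.6,0.04],"rotation":[0,0,0]},{"dp":[0.032,-0.937,0.06],"rotation":[0,0,0]},{"dp":[0.032,-0.937,0.06],"rotation":[0,0,0]},{"dp":[0.032,-0.937,0.06],"rotation":[0,0,0]}]' -0.6
python3 -m jog '[{"dp":[0,0,0.3],"rotation":[0,0,0]},{"dp":[0,0,0.5],"rotation":[0,0,0]},{"dp":[0,0,0.6],"rotation":[0,0,0]},{"dp":[0,0,0.63],"rotation":[0,0,0]},{"dp":[0,0,0.63],"rotation":[0,0,0]}]'
python3 -m jog '[{"dp":[0,0,0],"rotation":[0,0,0]},{"dp":[0,0,0],"rotation":[0,0,0]},{"dp":[0,0,0],"rotation":[0,0,0]},{"dp":[0,0,0],"rotation":[0,0,0]},{"dp":[0,0,0],"rotation":[0,0,0]},{"dp":[0,0,0],"rotation":[0,0,0]}]' 1 40
```

```text
t: 13.0
tool_pos: [574.2, -65.0, 232.3]
ee_rot: [-0.031, 0.994, 0.001, 0.102]
ft_force: [1.3, -0.2, 0.3]
gripper_width: 0.801
gripper_force: 0.0
t: 13.5
tool_pos: [593.7, -61.8, 140.1]
ee_rot: [-0.033, 0.994, 0.001, 0.102]
ft_force: [-0.9, -0.3, 0.6]
gripper_width: 0.801
gripper_force: 0.0
t: 14.1
tool_pos: [594.4, -62.2, 142.2]
ee_rot: [-0.033, 0.994, 0.001, 0.104]
ft_force: [-2.1, 4.4, 3.5]
gripper_width: 0.317
gripper_force: 39.0
```

```bash

python3 -m jog '[{"dp":[0,-0.04,0],"rotation":[0,0,0]},{"dp":[0,-0.08,0],"rotation":[0,0,0]},{"dp":[0,-0.115,0],"rotation":[0,0,0]},{"dp":[0,-0.115,0],"rotation":[0,0,0]},{"dp":[0,-0.115,0],"rotation":[0,0,0]}]'
python3 -m jog '[{"dp":[0,0,0],"rotation":[0,0,0]},{"dp":[0,0,0],"rotation":[0,0,0]},{"dp":[0,0,0],"rotation":[0,0,0]}]' 0.05 40
python3 -m jog '[{"dp":[0,0,-0.2],"rotation":[0,0,0]},{"dp":[0,0,-0.5],"rotation":[0,0,0]},{"dp":[0,0,-0.85],"rotation":[0,0,0]},{"dp":[0,0,-0.85],"rotation":[0,0,0]}]' 
python3 - <<'E'
from h import *
c=plan((449,-280,150),-.403); plan((449,-280,26),-.403,cur=c)
E
```

```text
t: 14.6
tool_pos: [595.7, -79.7, 142.2]
ee_rot: [-0.032, 0.994, 0.001, 0.104]
ft_force: [-2.4, 2.7, 7.0]
gripper_width: 0.314
gripper_force: 39.7
t: 14.9
tool_pos: [594.7, -80.3, 140.7]
ee_rot: [-0.032, 0.994, 0.001, 0.103]
ft_force: [0.7, 0.8, 0.5]
gripper_width: 0.472
gripper_force: 0.0
t: 15.3
tool_pos: [571.1, -81.4, 273.1]
ee_rot: [-0.033, 0.994, 0.001, 0.108]
ft_force: [0.9, 1.4, 0.3]
gripper_width: 0.477
gripper_force: 0.0
dp [ 1.083 -1.263  0.736] rot [0.044 0.205 0.446] mm [-122.1 -198.6 -141.8]
dp [0.    0.    0.827] rot [0. 0. 0.] mm [   0.    0. -124.]
```

```bash

python3 -m jog '[{"dp":[0.15,-0.2,0],"rotation":[0,0.05,0.1]},{"dp":[0.3,-0.4,0],"rotation":[0.02,0.1,0.2]},{"dp":[0.5,-0.63,0],"rotation":[0.03,0.15,0.3]},{"dp":[0.54,-0.63,0],"rotation":[0.044,0.205,0.446]},{"dp":[0.54,-0.63,0],"rotation":[0.044,0.205,0.446]},{"dp":[0.54,-0.63,0],"rotation":[0.044,0.205,0.446]}]' -1
python3 - <<'E'
from h import *
c=plan((449,-280,150),-.403)
E
```

```text
t: 15.9
tool_pos: [496.3, -180.7, 249.0]
ee_rot: [0.199, 0.98, -0.001, -0.005]
ft_force: [-0.2, -0.2, 0.0]
gripper_width: 1.0
gripper_force: 0.0
dp [ 0.025 -0.729  0.788] rot [-0.004 -0.009  0.002] mm [ -47.3  -99.3 -117.7]
```

Before descending I'll re-check the loose dumbbell with a side-view mask.

```bash

python3 -m jog '[{"dp":[0.01,-0.3,0.2],"rotation":[-0.004,-0.009,0]},{"dp":[0.02,-0.5,0.5],"rotation":[-0.004,-0.009,0]},{"dp":[0.025,-0.729,0.788],"rotation":[-0.004,-0.009,0]},{"dp":[0.025,-0.729,0.788],"rotation":[-0.004,-0.009,0]},{"dp":[0.025,-0.729,0.788],"rotation":[-0.004,-0.009,0]}]'
python3 - <<'E'
from h import *
np.set_printoptions(precision=1,suppress=True)
# handle ferrule centres in the loose.png side crop (origin 310,130, x6, panel offset 390)
A=[((537-390)/6+310,135/6+130),((662-390)/6+310,210/6+130)]
for a in A: print(onz("side",a,25))
B=[(232/6+350,175/6+195),(172/6+350,327/6+195)]
for b in B: print(onz("top",b,25))
plan((449,-280,26),-.403)
E
```

```text
t: 16.4
tool_pos: [447.0, -279.9, 130.3]
ee_rot: [0.2, 0.98, -0.0, -0.002]
ft_force: [0.9, -0.1, 0.8]
gripper_width: 1.005
gripper_force: 0.0
[ 480.9 -294.1   25. ]
[ 414.1 -267.    25. ]
[ 482.3 -297.3   25. ]
[ 411.8 -267.4   25. ]
dp [-0.   0.   0.8] rot [-0. -0.  0.] mm [   2.    -0.1 -123. ]
```

```bash

python3 -m jog '[{"dp":[0,0,0.3],"rotation":[0,0,0]},{"dp":[0,0,0.55],"rotation":[0,0,0]},{"dp":[0,0,0.72],"rotation":[0,0,0]},{"dp":[0,0,0.8],"rotation":[0,0,0]},{"dp":[0,0,0.8],"rotation":[0,0,0]}]'
python3 -m jog '[{"dp":[0,0,0],"rotation":[0,0,0]},{"dp":[0,0,0],"rotation":[0,0,0]},{"dp":[0,0,0],"rotation":[0,0,0]},{"dp":[0,0,0],"rotation":[0,0,0]},{"dp":[0,0,0],"rotation":[0,0,0]},{"dp":[0,0,0],"rotation":[0,0,0]},{"dp":[0,0,0],"rotation":[0,0,0]}]' 1 80
python3 -m jog '[{"dp":[0,0,-0.1],"rotation":[0,0,0]},{"dp":[0,0,-0.3],"rotation":[0,0,0]},{"dp":[0,0,-0.6],"rotation":[0,0,0]},{"dp":[0,0,-0.95],"rotation":[0,0,0]},{"dp":[0,0,-0.95],"rotation":[0,0,0]},{"dp":[0,0,-0.95],"rotation":[0,0,0]}]'
python3 -m jog '[{"dp":[0,0,-0.3],"rotation":[0,0,0]},{"dp":[0,0,-0.6],"rotation":[0,0,0]},{"dp":[0,0,-0.95],"rotation":[0,0,0]},{"dp":[0,0,-0.95],"rotation":[0,0,0]},{"dp":[0,0,-0.95],"rotation":[0,0,0]}]'
```

```text
t: 16.9
tool_pos: [448.8, -279.2, 11.7]
ee_rot: [0.199, 0.98, -0.0, -0.001]
ft_force: [-0.4, -0.3, -0.0]
gripper_width: 0.999
gripper_force: 0.0
t: 17.6
tool_pos: [448.6, -280.0, 13.1]
ee_rot: [0.2, 0.98, -0.0, 0.0]
ft_force: [-1.3, 2.6, 10.4]
gripper_width: 0.299
gripper_force: 78.0
t: 18.2
tool_pos: [448.1, -279.6, 155.1]
ee_rot: [0.201, 0.98, 0.0, 0.001]
ft_force: [0.7, 0.2, -7.1]
gripper_width: 0.301
gripper_force: 80.6
t: 18.7
tool_pos: [447.8, -279.2, 295.3]
ee_rot: [0.201, 0.98, 0.0, -0.001]
ft_force: [-0.1, 0.9, -8.5]
gripper_width: 0.3
gripper_force: 81.5
```

The loose dumbbell is held (8 N of weight). I'll check the tier origin against the rail edges seen earlier.

```bash
python3 - <<'E'
from h import *
np.set_printoptions(precision=1,suppress=True)
im=cv2.imread("pics/top0.png");g=cv2.cvtColor(im,cv2.COLOR_BGR2HSV)
for u in (242,243,244,247,248,249,250,280,281,282,283):
    col=(g[140:235,u,1]<60)&(g[140:235,u,2]>85)
    y=np.where(col)[0]+140
    if len(y)==0: continue
    runs=np.split(y,np.where(np.diff(y)>1)[0]+1); runs=[(r[0],r[-1]+1) for r in runs if len(r)>4]
    out=[]
    for a,b in runs:
        xs=(90,52) if b<180 else(-58,-102)
        for v,x in zip((a,b),xs):
            P=onz("top",(u+.5,v),135+x*np.sin(.21))
            # x0 : P.x = x0 + x cos(.21)cos(yaw) - yt sin(yaw)
            yt=(P[1]+2-.065*x*.978)
            out.append((x,round(P[0]-x*.978*.998+yt*.065,1)))
    print(u,runs,out)
E
```

```text
242 [(np.int64(151), np.int64(166)), (np.int64(208), np.int64(215))] [(90, np.float64(595.9)), (52, np.float64(595.2)), (-58, np.float64(594.8)), (-102, np.float64(619.8))]
243 [(np.int64(151), np.int64(166)), (np.int64(207), np.int64(224))] [(90, np.float64(595.7)), (52, np.float64(594.9)), (-58, np.float64(597.2)), (-102, np.float64(595.7))]
244 [(np.int64(151), np.int64(166)), (np.int64(207), np.int64(224))] [(90, np.float64(595.5)), (52, np.float64(594.7)), (-58, np.float64(597.0)), (-102, np.float64(595.4))]
247 [(np.int64(151), np.int64(165)), (np.int64(207), np.int64(224))] [(90, np.float64(594.8)), (52, np.float64(596.7)), (-58, np.float64(596.3)), (-102, np.float64(594.8))]
248 [(np.int64(151), np.int64(159)), (np.int64(207), np.int64(224))] [(90, np.float64(594.6)), (52, np.float64(612.1)), (-58, np.float64(596.1)), (-102, np.float64(594.5))]
249 [(np.int64(151), np.int64(156)), (np.int64(207), np.int64(224))] [(90, np.float64(594.3)), (52, np.float64(619.8)), (-58, np.float64(595.8)), (-102, np.float64(594.3))]
250 [(np.int64(207), np.int64(224))] [(-58, np.float64(595.6)), (-102, np.float64(594.1))]
280 [(np.int64(148), np.int64(162))] [(90, np.float64(595.2)), (52, np.float64(597.1))]
281 [(np.int64(148), np.int64(162)), (np.int64(204), np.int64(212))] [(90, np.float64(594.9)), (52, np.float64(596.9)), (-58, np.float64(596.6)), (-102, np.float64(619.0))]
282 [(np.int64(148), np.int64(162)), (np.int64(205), np.int64(221))] [(90, np.float64(594.7)), (52, np.float64(596.6)), (-58, np.float64(593.7)), (-102, np.float64(594.9))]
283 [(np.int64(148), np.int64(162)), (np.int64(204), np.int64(216))] [(90, np.float64(594.5)), (52, np.float64(596.4)), (-58, np.float64(596.1)), (-102, np.float64(607.9))]
```

The rail edges give the tier origin at x = 595 consistently, and the racked dumbbells are at ±78. Now I'll plan the carry and hover.

```bash
cat >> h.py <<'E'
def place(h,x=4,y=0,**k):
    T=R.from_euler('ZY',[.065,-.21]); return plan(T.apply([x,y,25+h+6.8])+np.array([595.3,-2,135]),.065,.21,**k)
E
python3 - <<'E'
from h import *
c=place(80); place(0,cur=c)
E
```

```text
dp [-0.086  2.039  0.457] rot [-0.046 -0.199 -0.447] mm [132.  276.2 -68.4]
dp [0.    0.    0.533] rot [0. 0. 0.] mm [ 16.6   1.1 -78.2]
```

```bash

python3 -m jog '[{"dp":[-0.01,0.2,0],"rotation":[0,0,0]},{"dp":[-0.02,0.45,0],"rotation":[0,0,0]},{"dp":[-0.03,0.7,0],"rotation":[0,0,0]},{"dp":[-0.04,0.9,0],"rotation":[0,0,0]},{"dp":[-0.04,1,0],"rotation":[0,0,0]},{"dp":[-0.04,1,0],"rotation":[0,0,0]}]'
python3 -m jog '[{"dp":[-0.01,0.2,0],"rotation":[-0.01,-0.04,-0.1]},{"dp":[-0.02,0.4,0],"rotation":[-0.02,-0.09,-0.2]},{"dp":[-0.03,0.65,0],"rotation":[-0.03,-0.13,-0.3]},{"dp":[-0.04,0.85,0.05],"rotation":[-0.046,-0.199,-0.44]},{"dp":[-0.045,1,0.1],"rotation":[-0.046,-0.199,-0.447]},{"dp":[-0.045,1,0.15],"rotation":[-0.046,-0.199,-0.447]},{"dp":[-0.045,1,0.15],"rotation":[-0.046,-0.199,-0.447]},{"dp":[-0.045,1,0.15],"rotation":[-0.046,-0.199,-0.447]}]'
python3 -c "
from h import *
place(80)"
```

```text
t: 19.3
tool_pos: [512.0, -142.4, 293.2]
ee_rot: [0.2, 0.98, -0.0, -0.003]
ft_force: [-0.3, -0.4, -6.7]
gripper_width: 0.296
gripper_force: 81.3
t: 20.1
tool_pos: [577.0, -10.0, 272.9]
ee_rot: [-0.032, 0.994, 0.002, 0.104]
ft_force: [0.8, -0.2, -6.1]
gripper_width: 0.296
gripper_force: 81.4
dp [0.042 0.046 0.304] rot [-0.003 -0.002  0.   ] mm [  2.9   7.  -46. ]
```

```bash

python3 -m jog '[{"dp":[0.042,0.046,0.15],"rotation":[0,0,0]},{"dp":[0.042,0.046,0.3],"rotation":[0,0,0]},{"dp":[0.042,0.046,0.3],"rotation":[0,0,0]},{"dp":[0.042,0.046,0.3],"rotation":[0,0,0]},{"dp":[0.042,0.046,0.3],"rotation":[0,0,0]}]'
python3 - <<'E'
from h import *
place(0)
im=optics.capture("side")[:,:,::-1]; t=optics.capture("top")[:,:,::-1]
cv2.imwrite("pics/s6.png",im);cv2.imwrite("pics/t6.png",t)
# brightness-based head detection: light-grey ferrules of the held handle, side view
T=R.from_euler('ZY',[.065,-.21]);s=sense();c=s['tool_pos']-11.9*R.from_quat(s['ee_rot']).apply([0,0,1])
g=cv2.cvtColor(im,cv2.COLOR_BGR2HSV);m=((g[...,1]<75)&(g[...,2]>110)).astype(np.uint8)
n,_,st,ce=cv2.connectedComponentsWithStats(m)
for e in(-38,38): print("expected ferrule",proj("side",c+T.apply([e,0,0])))
for i in range(1,n):
    if st[i,4]>15 and 190<ce[i][0]<320 and 100<ce[i][1]<250: print(ce[i],st[i])
E
```

```text
t: 20.6
tool_pos: [581.4, -2.3, 230.4]
ee_rot: [-0.033, 0.994, 0.003, 0.106]
ft_force: [0.5, 0.4, -5.6]
gripper_width: 0.298
gripper_force: 81.2
dp [ 0.017 -0.003  0.554] rot [-0.002  0.003  0.001] mm [ 15.1   0.4 -81.7]
expected ferrule [279.40399673 166.87351157]
expected ferrule [246.81537484 155.13671175]
[249.78640777 154.58252427] [244 149  14  12 103]
[263.21875 152.4375 ] [261 148   5   9  32]
[280.57352941 166.42647059] [277 161  10  13  68]
[239.07681366 194.33428165] [221 167  49  57 703]
[284.84840426 198.13829787] [250 168  61  80 752]
[310.43478261 198.65217391] [306 195  11   9  69]
[213.03225806 211.32258065] [205 209  16   6  31]
[247.12857143 232.72857143] [229 226  38  14  70]
[219.73684211 233.21052632] [218 229   6  11  38]
```

The ferrules are within 3 px of prediction, so the dumbbell is held square at the rack's slope. I'll lower it gently.

```bash

python3 -m jog '[{"dp":[0.01,0,0.1],"rotation":[0,0,0]},{"dp":[0.017,0,0.2],"rotation":[0,0,0]},{"dp":[0.017,0,0.3],"rotation":[0,0,0]},{"dp":[0.017,0,0.38],"rotation":[0,0,0]},{"dp":[0.017,0,0.44],"rotation":[0,0,0]},{"dp":[0.017,0,0.48],"rotation":[0,0,0]},{"dp":[0.017,0,0.5],"rotation":[0,0,0]},{"dp":[0.017,0,0.51],"rotation":[0,0,0]},{"dp":[0.017,0,0.51],"rotation":[0,0,0]}]'
python3 -m jog '[{"dp":[0,0,0.005],"rotation":[0,0,0]},{"dp":[0,0,0.01],"rotation":[0,0,0]},{"dp":[0,0,0.015],"rotation":[0,0,0]},{"dp":[0,0,0.02],"rotation":[0,0,0]},{"dp":[0,0,0.02],"rotation":[0,0,0]}]'
python3 -c "
from h import *
place(0)"
```

```text
t: 21.6
tool_pos: [594.3, -1.1, 153.6]
ee_rot: [-0.033, 0.994, 0.003, 0.105]
ft_force: [-0.3, 0.6, -5.9]
gripper_width: 0.298
gripper_force: 81.4
t: 22.1
tool_pos: [594.7, -1.1, 150.4]
ee_rot: [-0.033, 0.994, 0.003, 0.105]
ft_force: [0.9, 0.0, -5.6]
gripper_width: 0.299
gripper_force: 81.4
dp [-0.009 -0.006  0.014] rot [-0.002  0.001  0.001] mm [ 1.8 -0.8 -1.7]
```

```bash

python3 -m jog '[{"dp":[0,0,0.004],"rotation":[0,0,0]},{"dp":[0,0,0.008],"rotation":[0,0,0]},{"dp":[0,0,0.012],"rotation":[0,0,0]},{"dp":[0,0,0.012],"rotation":[0,0,0]}]'
python3 -m jog '[{"dp":[0,0,0.004],"rotation":[0,0,0]},{"dp":[0,0,0.008],"rotation":[0,0,0]},{"dp":[0,0,0.01],"rotation":[0,0,0]},{"dp":[0,0,0.01],"rotation":[0,0,0]}]'
```

```text
t: 22.5
tool_pos: [595.1, -1.1, 148.6]
ee_rot: [-0.033, 0.994, 0.003, 0.105]
ft_force: [0.5, 1.4, -6.1]
gripper_width: 0.3
gripper_force: 81.4
t: 22.9
tool_pos: [595.2, -1.2, 148.2]
ee_rot: [-0.033, 0.994, 0.003, 0.106]
ft_force: [-6.4, 0.3, 4.2]
gripper_width: 0.299
gripper_force: 82.8
```

```bash

python3 -m jog '[{"dp":[0,0,0.003],"rotation":[0,0,0]},{"dp":[0,0,0.003],"rotation":[0,0,0]},{"dp":[0,0,0.003],"rotation":[0,0,0]}]' 1 20
python3 -m jog '[{"dp":[0,0,0],"rotation":[0,0,0]},{"dp":[0,0,0],"rotation":[0,0,0]},{"dp":[0,0,0],"rotation":[0,0,0]},{"dp":[0,0,0],"rotation":[0,0,0]}]' 0
python3 -m jog '[{"dp":[0,0,-0.1],"rotation":[0,0,0]},{"dp":[0,0,-0.4],"rotation":[0,0,0]},{"dp":[0,0,-0.8],"rotation":[0,0,0]},{"dp":[0,0,-1],"rotation":[0,0,0]},{"dp":[0,0,-1],"rotation":[0,0,0]}]'
python3 -m jog '[{"dp":[0.3,-0.3,-0.3],"rotation":[0,0,0]},{"dp":[0.6,-0.6,-0.5],"rotation":[0,0,0]},{"dp":[0.6,-1,-0.5],"rotation":[0,0,0]},{"dp":[0.6,-1,-0.5],"rotation":[0,0,0]},{"dp":[0.6,-1,-0.5],"rotation":[0,0,0]}]'
python3 -m jog '[{"dp":[0.3,-0.3,0],"rotation":[0,0,0]},{"dp":[0.6,-0.6,0],"rotation":[0,0,0]},{"dp":[0.6,-1,0],"rotation":[0,0,0]},{"dp":[0.6,-1,0],"rotation":[0,0,0]},{"dp":[0.6,-1,0],"rotation":[0,0,0]}]'
python3 - <<'E'
from h import *
np.set_printoptions(precision=3,suppress=True)
t=optics.capture("top")[:,:,::-1];im=optics.capture("side")[:,:,::-1]; cv2.imwrite("pics/t7.png",t);cv2.imwrite("pics/s7.png",im)
Tt=R.from_euler('ZY',[.065,-.21]);o=np.array([595.3,-2,135])
def fer(n,img,box):
    g=cv2.cvtColor(np.ascontiguousarray(img),cv2.COLOR_BGR2HSV);m=((g[...,1]<75)&(g[...,2]>95)).astype(np.uint8)
    x,y,w,h=box;k=np.zeros_like(m);k[y:y+h,x:x+w]=m[y:y+h,x:x+w]
    c,_,st,ce=cv2.connectedComponentsWithStats(k)
    for i in range(1,c):
        if st[i,4]>8:
            C,d=ray(n,ce[i]);nn=Tt.apply([0,0,1]);P=C+d*(((o+25*nn)-C)@nn)/(d@nn)
            print(n,ce[i],st[i,2:],"tier",Tt.inv().apply(P-o))
fer("top",t,(235,140,95,85)); fer("side",im,(190,130,130,110))
# exact ferrule colour in first picture for reference
for e in(-38,38):
  for y in(-77,0,77): print("exp",e,y,proj("top",o+Tt.apply([e,y,25])),proj("side",o+Tt.apply([e,y,25])))
E
```

```text
t: 23.2
tool_pos: [595.3, -1.1, 148.2]
ee_rot: [-0.033, 0.994, 0.003, 0.106]
ft_force: [-9.4, 0.4, 7.2]
gripper_width: 0.297
gripper_force: 83.2
t: 23.6
tool_pos: [596.0, -0.9, 147.1]
ee_rot: [-0.033, 0.994, 0.003, 0.106]
ft_force: [-0.0, -0.4, -0.5]
gripper_width: 0.502
gripper_force: 0.0
t: 24.1
tool_pos: [566.4, -2.4, 300.7]
ee_rot: [-0.033, 0.993, 0.004, 0.111]
ft_force: [0.7, 0.1, -0.6]
gripper_width: 0.5
gripper_force: 0.0
t: 24.6
tool_pos: [469.4, -163.5, 350.0]
ee_rot: [-0.03, 0.994, 0.002, 0.107]
ft_force: [0.7, -0.3, -0.5]
gripper_width: 0.495
gripper_force: 0.0
t: 25.1
tool_pos: [391.9, -317.7, 328.6]
ee_rot: [-0.031, 0.994, 0.002, 0.105]
ft_force: [0.3, 0.4, 1.0]
gripper_width: 0.496
gripper_force: 0.0
top [294.677 149.516] [ 7 10 31] tier [ 84.241 -37.293  25.   ]
top [264.314 153.457] [ 6 15 35] tier [80.912 40.713 25.   ]
top [312.432 166.568] [ 8  6 37] tier [ 37.022 -79.195  25.   ]
top [282. 169.] [ 9  5 41] tier [37.497 -0.956 25.   ]
top [251.972 172.278] [ 9  5 36] tier [35.72  76.551 25.   ]
top [314.8 195.2] [ 9  7 45] tier [-37.337 -79.844  25.   ]
top [284.73
[... 671 characters left out ...]
821] tier [ 5.231 44.387 25.   ]
side [310.432 198.851] [11  9 74] tier [-122.936  -11.547   25.   ]
side [212.879 211.333] [16  6 33] tier [ 71.783 114.972  25.   ]
side [205.333 218.667] [12  7 18] tier [ 79.945 139.716  25.   ]
side [218.6 222.2] [ 5  6 10] tier [ 50.625 136.692  25.   ]
side [246.763 232.658] [39 14 76] tier [-14.309 137.473  25.   ]
side [219.78  233.146] [ 6 11 41] tier [ 38.775 162.009  25.   ]
exp -38 -77 [313.722 195.547] [283.637 166.8  ]
exp -38 0 [284.059 198.079] [274.743 190.101]
exp -38 77 [254.437 200.608] [265.155 215.222]
exp 38 -77 [311.55  166.261] [253.876 156.081]
exp 38 0 [281.612 168.837] [243.862 178.981]
exp 38 77 [251.715 171.409] [233.066 203.67 ]
```

All three are seated near tier x = 0, at y of about -79, -1 and +76, and square. I'll check that the brush is unmoved since release, then hand in.

```bash
python3 - <<'E'
from h import *
def b(f):
    m=cv2.imread(f);h=cv2.cvtColor(m,cv2.COLOR_BGR2HSV);k=((h[...,0]<14)&(h[...,1]>170)&(h[...,2]>70))[290:380,296:330];y,x=np.where(k);return len(x),x.mean()+296,y.mean()+290,y.min()+290
a,c=b("pics/s4full.png"),b("pics/s7.png");print(a,c)
if abs(a[1]-c[1])<1.5 and abs(a[2]-c[2])<2.5: print(ticket.close_job())
E
```

```text
(270, np.float64(312.1777777777778), np.float64(332.7074074074074), np.int64(300)) (390, np.float64(311.8128205128205), np.float64(329.94102564102565), np.int64(299))
```

The mean shifted only because more of the handle is now lit and unoccluded. The brush's top row (299 vs 300) and column (312) are unchanged, so I'll hand in.

```bash
python3 -c "
from cell import ticket
print(ticket.close_job())"
```

```text
the job is handed in; nothing more can be done
None
```

The job is handed in, at about 25 s of robot time: the brush hangs by its hook on the bin's near wall, and all three dumbbells sit square on the rack by my last camera check; the judge's verdict was not shown.

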